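# Seat a paint pot on the touch-to-run mixer and hold it down

## Task

Mix the paint pot that is clipped into the square holder: lift the dust cap off the paint mixer by its knob and set it down upright on the bare counter, then pick up the holder, turn it until its socket lines up with the ribs of the mixer's drive and slide it fully home on the drive's shoulder. The mixer runs only while the drive is pressed, so press the holder straight down until the drive reaches its stop and finish like that, still holding the holder and keeping the drive pressed; leave the other things on the counter where they are.

Things in the scene. Friction and masses are not known exactly. Their poses are not given: they have to be found in the camera images.
- mixer: Touch-to-run paint mixer: a heavy grey bench unit fixed to the counter, 158 x 128 mm on plan, flat deck 66 mm above the counter, black sloping control panel on its front (-x). Origin on the counter under the centre of its footprint; x points to its back, z up. The drive stands upright in the deck at x = +18 mm, y = 0, hidden by the cap at the start.
- mixer_deck (a point): Point on the mixer's deck on the drive axis, 66 mm above the counter; the cap's rim rests on the deck round this point.
- dust_cap: Loose grey cap over the mixer's drive: an inverted cup 53 mm across, 34 mm tall, 4 mm walls, hollow to 29 mm (the drive in it stands 25 mm above the deck: lift straight up 30 mm), with a straight round knob on top, 18 mm across, from 34 to 60 mm above the rim. Origin at the centre of the rim (underside), z up. 60 g. There is bare counter for it between mixer and holder, at the mixer's right (-y).
- cap_knob (a point): Middle of the cap's knob, 50 mm above the rim.
- drive_seat (a point): Centre of the drive's round black shoulder (40 mm across, 9 mm above the deck when free), where the holder's underside comes to rest. An aluminium stub rises 16 mm from it: core 18 mm across, four ribs 6 mm wide, rounded on top, reaching 14 mm from the axis along this point's +-x and +-y: its yaw (modulo 90 degrees) is the ribs' yaw. z up. Moves with the drive.
- drive (a joint): Turn of the drive about its upright axis, rad, counterclockwise from above, relative to the mixer. It starts anywhere within +-0.75; the motor holds it with about 0.25 N m of friction and it stays where it is.
- touch (a joint): How far the whole drive is pushed down into the mixer: 0 m free, 0.006 m at its stop. A spring pushes back with 4 N at the start and 8.8 N at the stop; released, it springs up again. The holder's weight alone does not move it.
- pot_holder: Grey square block 40 x 40 mm, 44 mm tall, flat upright sides; a pot 30 mm across is clipped in for good and rises from its top to 68 mm. About 0.17 kg. Socket underneath, 19 mm deep, fits the drive's stub: bore 20 mm, four slots 8 mm wide reaching 15.5 mm from the axis, one towards the middle of each side (along +-x, +-y of this body; black marks show them). Origin: centre of the underside, z up.
- holder_socket (a point): Mouth of the holder's socket: the centre of its underside.
- holder_grip (a point): Point on the holder's axis 32 mm above its underside: a good height to grip a pair of its flat sides (40 mm across) from above, the pot between the fingers.
- spare_pot_a: Loose hobby paint pot, 30 mm across, 46 mm tall, not in a holder; a bystander. Origin at the centre of its underside.
- spare_pot_b: Second loose hobby paint pot, the same size; a bystander. Origin at the centre of its underside.
- dice_tin: Round printed tin, 68 mm across, 46 mm tall; a bystander. Origin at the centre of its underside.
- note_pad: Pad of order slips, 78 x 104 x 12 mm; a bystander. Origin at the centre of its underside.
- tape_roll: Roll of packing tape, 58 mm across, 24 mm tall; a bystander. Origin at the centre of its underside.
- timer: Sand timer, 36 mm across, 85 mm tall; a bystander. Origin at the centre of its underside.
- travel_game: Small game box, 116 x 60 x 68 mm; a bystander. Origin at the centre of its underside.
- scissors: Office scissors lying flat, 173 x 109 x 8 mm; a bystander. Origin at the centre of the underside.
There are look-alikes about, which are no part of the job. What is shaped like the dust_cap but turquoise is not meant.

How it is judged (in metres and radians):
On the way, in this order (a step that is already met when the one before it is completed fails the run):
1. the cap is lifted off the mixer in the fingers (height (world z) of dust_cap above 0.092 m and contact force between the fingers and dust_cap above 0.5 N and contact force between dust_cap and mixer below 0.05 N), for 0.1 s.
2. the cap stands upright on the counter, let go (height (world z) of dust_cap below 0.006 m and angle between dust_cap's own z axis and vertical below 0.1 rad and contact force between dust_cap and mixer below 0.05 N and contact force between the fingers and dust_cap below 0.05 N and linear speed of dust_cap below 0.02 m/s), for 0.1 s.
3. the holder is lifted off the counter in the fingers (height (world z) of pot_holder above 0.03 m and contact force between the fingers and pot_holder above 0.5 N and contact force between pot_holder and mixer below 0.05 N), for 0.1 s.
4. the holder is meshed and fully home on the drive (z of holder_socket in the frame of drive_seat below 0.0025 m and horizontal distance between holder_socket and drive_seat below 0.003 m and angle between pot_holder's own z axis and vertical below 0.08 rad and (angle between the x axis of pot_holder and the x axis of drive_seat, either way round below 0.15 rad or angle between the x axis of pot_holder and the y axis of drive_seat, either way round below 0.15 rad)), for 0.1 s.
At the end, for the whole second after the job is handed in: The cap stands upright on the counter. The holder's underside is within 2.5 mm of the drive's shoulder and 3 mm of its axis, upright, splines meshed; the fingers are on the holder and keep the drive pressed by more than 4.5 mm of its 6 mm, with more than 5 N (all of step 4 and height (world z) of dust_cap below 0.006 m and angle between dust_cap's own z axis and vertical below 0.1 rad and contact force between dust_cap and mixer below 0.05 N and linear speed of each of dust_cap, pot_holder below 0.02 m/s and value of joint touch above 0.0045 m and contact force between the fingers and pot_holder above 1 N and contact force between pot_holder and mixer above 5 N); the arm keeps its last pose, push and grip.
It fails at once if a bystander is moved by more than 25 mm (distance of any of spare_pot_a, spare_pot_b, dice_tin, note_pad, tape_roll, timer, travel_game, scissors from where it was at the start of the episode above 0.025 m).
It also fails if it takes over 61 s, if anything falls off the work surface, if the arm or the gripper's body presses on something with over 40 N, if the wrist force passes 120 N, or if a joint passes its speed limit or range.

## Robot

A 6-joint arm with a two-finger parallel gripper is mounted at the origin on a cart in front of the work surface, level with it; the furniture and walls round the work are solid. World frame = base frame: x ahead of the robot, y to its left, z up, the work surface at z = 0. Lengths are in mm, angles in rad, forces in N, time in s.
With the tool pointing down it reaches from about 300 to 775 mm from the base axis. Payload 14.6 kg.
Tool frame: the origin (TCP) lies at the very end of the fingers, on their centre line; the grasp point (between the pads) lies 19 mm behind it; z points along the fingers, y is the line along which they close (so a half turn about z gives the same grasp; the last joint's range is limited). The gripper opens to 94 mm and grips with 3 to 60 N. Pads are 16 mm wide; open, the fingers measure 119 mm over their backs; the gripper's body (75 mm by 177 mm) begins 78 mm behind the grasp point.
Start: joints at [-1.331, 0.3, 1.521, -0, 1.321, -0.067], TCP at [166.098, -524.31, 205.446] pointing down, gripper open.
Joint ranges: [-3.03, 3.03], [-0.79, 2.21], [0.23, 2.52], [-1.04, 4.18], [0, 3.07], [-2.55, 2.55]. Speed limits (rad/s): [2.22, 2.22, 2.57, 3.14, 3.14, 3.14].

## Interface

Orientations are given as [roll, pitch, yaw] about the fixed x, y, z axes, in that order (R = Rz(yaw) Ry(pitch) Rx(roll)).
In Python, from cell import manip, camera, get_calibration gives the robot as it stands. The module is installed in compiled form; this text tells all that it offers.
- The arm moves only by the tool jog_arm, never from a script. Its argument "plan" is one flat list of numbers, 6 for each row, row after row: the shift along the world's x, y, z in m, then the turn, a rotation vector about the world's x, y, z in degrees. A call has 1 to 20 rows; each row is the pose to reach, as a shift and turn from the pose commanded when the call began; what a row does not reach only later rows make up. A row lasts 1/10 s, in which the tool goes at most 50 mm and 8.59 degrees, less where a joint would pass 70% of its speed; a pose out of reach is approached as far as the arm can. A call with a gripper value outside its range is refused whole. "claw" is the finger opening in m, from 0 to 0.094, set as the call begins (left out, the last holds). The fingers move at their own pace and stop on an object; "force" is the grip in N (left out, the last holds). Time passes only in rows, so rows that repeat a pose let the fingers close. It gives the time, the measured TCP pose, the force, the opening and the grip force at its end, in the units of the state.
- manip.read_state(): the state, without advancing time (a new reading comes with each control period).
- camera(name): name is "scene" or "top"; returns (picture, depth): 384x512x3 uint8, red, green, blue; 384x512 float32, mm along the optical axis (not along the pixel's ray), 0 where there is no reading.
- get_calibration(name): a dict with "fx", "fy", "cx", "cy" (pixels), "origin" and "attitude" of the camera in the world. Camera axes: x right, y down, z forward; pixel columns grow to the right and rows downward; lengths in mm; the calibration is good to about 2 mm. A picture is of the moment at which its call begins. get_calibration takes no time and is no camera call.
- manip.sign_off(): hands the job in; it is judged then, once.
The state is a dict: "clock": time; "joints": joint angles; "qd": joint speeds; "effort": joint torques, N m; "eef_pos": TCP position; "eef_rot": TCP orientation; "wrist_force": force on the tool from outside, world axes, zero at the start; "moment": the same for the moment, N m; "finger_gap": finger opening in mm; "finger_force": force on a finger pad.
Only numpy, scipy, OpenCV 4.12 (cv2) and the standard library are available. Lean on these libraries where they do the work, as an engineer would, in place of code of your own. Each camera call takes 0.05 s, during which the arm holds its last target. There are 200 camera calls.

## Working session

There is one attempt and no reset: what is moved stays moved. The work goes in short steps, Python scripts to look and compute and a tool call to move; the robot and the scene stay as the last step left them, time stands still between calls to the robot, and variables do not carry over. Pictures are saved under pics/ and viewed, at most 10 in all, crops included, and the job is handed in when it is done.

Besides the shell and the picture viewer there is one more tool, called after "Request:" as name(argument=value, ...), one argument or row to a line, values as JSON. jog_arm: Moves the arm, as the interface text tells. Its arguments: {"type":"object","properties":{"plan":{"type":"array"},"claw":{"type":"number"},"force":{"type":"number"}},"required":["plan"]}

```bash
mkdir -p pics
cat > h.py <<'E'
import numpy as np, cv2
from cell import manip, camera, get_calibration
from scipy.spatial.transform import Rotation as R
def rot(a):
    a=np.array(a,float)
    return a if a.shape==(3,3) else (R.from_euler('xyz',a).as_matrix() if a.size==3 else R.from_quat(a).as_matrix())
def world(name,depth):
    c=get_calibration(name);v,u=np.mgrid[:depth.shape[0],:depth.shape[1]]
    P=np.stack([(u-c['cx'])/c['fx']*depth,(v-c['cy'])/c['fy']*depth,depth],-1)
    return P@rot(c['attitude']).T+np.array(c['origin'])
def shot(name,tag):
    p,d=camera(name);cv2.imwrite(f'pics/{tag}.png',p[...,::-1]);np.savez(f'{tag}.npz',p=p,d=d);return p,d,world(name,d)
E
python3 - <<'E'
from h import *
for n in('scene','top'):
    print(get_calibration(n)); p,d,W=shot(n,n+'0')
a=np.hstack([cv2.imread('pics/scene0.png'),]);
print(manip.read_state())
print(W[::48,::64].round().astype(int).tolist())
E
```

```text
{'fx': 380.59866689560494, 'fy': 380.59866689560494, 'cx': 257.48272126913105, 'cy': 190.06219423894828, 'origin': array([ 159.37255459, -891.02014309,  667.30391972]), 'attitude': array([-2.10505565, -0.00673093, -0.45375274])}
{'fx': 380.47829660763045, 'fy': 380.47829660763045, 'cx': 261.87119504254423, 'cy': 188.79583284620944, 'origin': array([ 456.67537745,  -52.39899483, 1268.26506053]), 'attitude': array([-3.048856  , -0.01384683, -1.54483455])}
{'clock': 0.1, 'joints': array([-1.33058052e+00,  3.00423668e-01,  1.52152760e+00, -8.14147026e-06,
        1.32072217e+00, -6.65774571e-02]), 'qd': array([-7.25022432e-04, -2.71168835e-03, -1.34961178e-03,  1.77539501e-03,
       -5.09836560e-04,  2.19538280e-05]), 'effort': array([ 2.62324866e-03, -5.32645583e+01, -3.53284228e+01,  7.10226805e-02,
        2.34808191e-02, -6.68615644e-05]), 'eef_pos': array([ 166.05007261, -524.07708704,  204.93497806]), 'eef_rot': array([-3.14051374e+00, -6.40337793e-05,  3.06795247e-01]), 'wrist_force': array([ 0.78891097,  0.3221139 , -0.0457352 ]), 'moment': array([ 0.00169347, -0.01538765,  0.02
[... 529 characters left out ...]
 [703, 588, 26], [711, 383, 15], [721, 173, -3], [727, -43, -3], [724, -254, 39], [951, -797, -951], [961, -1177, -944]], [[548, 873, -108], [540, 543, 92], [545, 347, 92], [555, 160, 34], [564, -48, -4], [569, -262, 3], [664, -795, -947], [675, -1177, -955]], [[396, 636, 227], [395, 517, 124], [397, 346, 69], [399, 160, -2], [405, -52, 6], [410, -263, 4], [384, -796, -953], [394, -1164, -941]], [[62, 1382, -937], [68, 1031, -950], [76, 669, -950], [86, 305, -946], [112, -59, -835], [103, -425, -946], [111, -793, -947], [119, -1167, -956]], [[-203, 1364, -946], [-199, 1016, -959], [-195, 661, -972], [457, -52, 1268], [251, -57, 545], [-165, -429, -952], [-158, -794, -954], [198, -526, 319]]]
```

View pics/scene0.png

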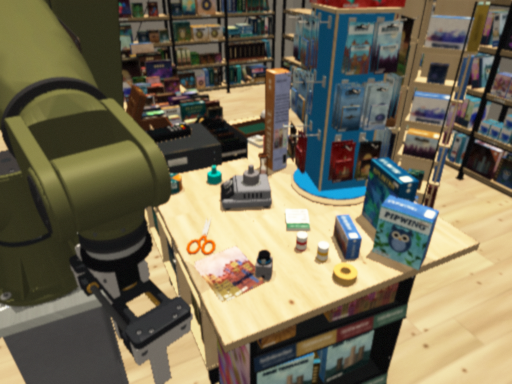

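View pics/top0.png

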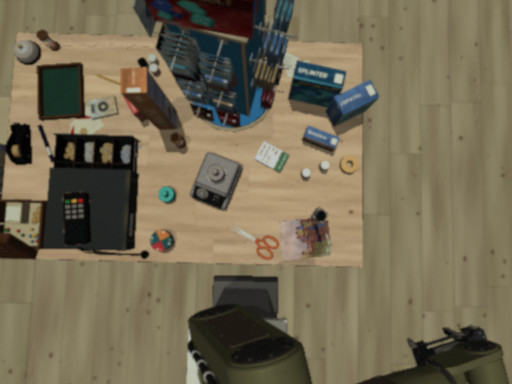

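The scene view shows the mixer with a grey cap at (246,188), the turquoise look-alike cap at (214,176) and the dark holder with its pot at (264,265). In the top view these are at (216,175), (167,194) and (319,214). Cap candidates in the top view are the grey one at (216,174) and the turquoise one at (167,194), so I choose grey. Holder and pot candidates are the block at (319,214) and the loose pots at (305,174) and (324,166), so I choose the block.

Run:
```python
from h import *
f=lambda im,r,c,s:cv2.resize(im[r:r+60,c:c+64],None,fx=s,fy=s,interpolation=cv2.INTER_CUBIC)
t=cv2.imread('pics/top0.png');s=cv2.imread('pics/scene0.png')
cv2.imwrite('pics/crop0.png',np.vstack([np.hstack([f(t,150,186,6),f(t,190,280,6)]),np.hstack([f(s,160,214,6),f(s,235,230,6)])])[:, :][::1])
im=cv2.imread('pics/crop0.png');cv2.imwrite('pics/crop0.png',cv2.resize(im,(640,600)))
for n in('top','scene'):
    z=np.load(n+'0.npz');W=world(n,z['d']);
    X=W.reshape(-1,3)
    for nm,(x0,x1,y0,y1,a,b) in dict(knob=(450,700,-100,200,105,150),cap=(450,700,-100,200,90,105),deck=(450,640,-60,150,55,75),hold=(380,500,-320,-180,35,52),pot=(380,500,-320,-180,57,80)).items():
        m=(X[:,0]>x0)&(X[:,0]<x1)&(X[:,1]>y0)&(X[:,1]<y1)&(X[:,2]>a)&(X[:,2]<b)
        Q=X[m]; 
        if m.sum()>2: print(n,nm,m.sum(),'med',np.median(Q,0).round(1),'min',Q.min(0).round(1),'max',Q.max(0).round(1),cv2.minAreaRect(Q[:,:2].astype(np.float32)))
```

```text
top knob 31 med [613.4  78.9 124. ] min [597.7  72.5 106.7] max [623.   87.  131.1] ((610.2996215820312, 79.62818908691406), (25.47736930847168, 14.340353012084961), 0.9864225387573242)
top cap 192 med [611.5  79.1  98.3] min [589.4  55.9  90.7] max [640.  105.8 104.2] ((613.86181640625, 80.32095336914062), (49.723915100097656, 48.11506271362305), 46.54133987426758)
top deck 810 med [586.   79.9  64.3] min [533.2  15.2  55. ] max [639.9 149.8  73.6] ((596.8484497070312, 85.71598815917969), (117.09637451171875, 119.03338623046875), 74.46985626220703)
top hold 53 med [ 481.3 -245.9   42.2] min [ 465.8 -278.7   36.9] max [ 498.5 -227.6   50.6] ((491.2520751953125, -253.86026000976562), (40.11997604370117, 39.219268798828125), 57.05232620239258)
top pot 59 med [ 490.4 -254.7   66.6] min [ 478.1 -268.9   58.7] max [ 497.5 -239.7   72.1] ((487.7163391113281, -254.2770233154297), (19.054962158203125, 29.11634635925293), 1.0993722677230835)
scene knob 44 med [609.5  71.3 116.9] min [602.2  66.6 105.1] max [618.4  80.9 127.2] ((610.2609252929688, 73.04439544677734), (13.338485717773438, 15.658228874206543), 79.7212905883789)
scene cap 116 med [604.6  66.5  99.4] min [585.1  50.2  90.1] max [635.2  99.6 104.8] ((608.7206420898438, 71.97932434082031), (46.51934814453125, 47.71414566040039), 63.077064514160156)
scene deck 500 med [582.7  53.6  64.9] min [535.4   6.6  55.2] max [639.6 143.3  74.9] ((587.597900390625, 75.21672821044922), (135.783203125, 104.35232543945312), 89.09149932861328)
scene hold 130 med [ 480.3 -271.5   44. ] min [ 463.3 -284.9   35.1] max [ 499.2 -234.1   51.8] ((488.2655334472656, -260.7938232421875), (37.50070571899414, 39.94862747192383), 54.538570404052734)
scene pot 110 med [ 486.2 -263.3   67.3] min [ 475.  -274.6   57.5] max [ 499.3 -245.8   70.2] ((486.6896057128906, -260.23046875), (28.899202346801758, 23.9361629486084), 86.09455871582031)
```

View pics/crop0.png

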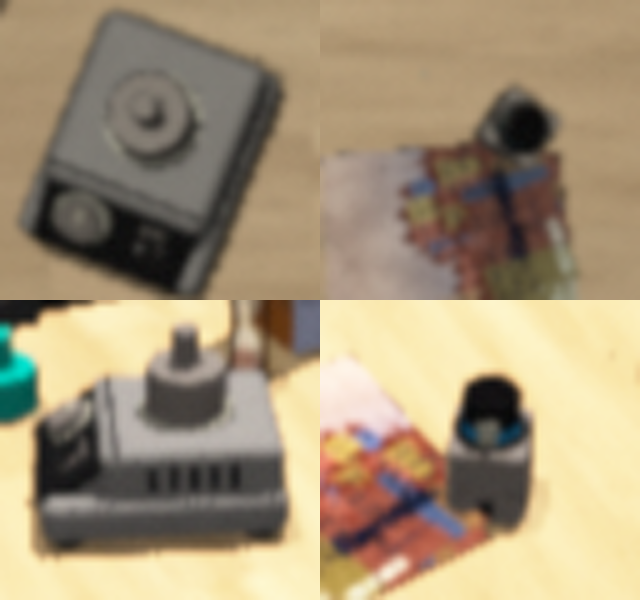

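The crop confirms the grey cap with its round knob on the mixer, its front panel facing toward the robot and slightly left. It also shows the square holder with the dark pot and slot mark, standing at the corner of a flat print. Next I refine positions and check for obstacles.

Run:
```python
from h import *
def cen(n,box):
    z=np.load(n+'0.npz');X=world(n,z['d']).reshape(-1,3);x0,x1,y0,y1,a,b=box
    m=(X[:,0]>x0)&(X[:,0]<x1)&(X[:,1]>y0)&(X[:,1]<y1)&(X[:,2]>a)&(X[:,2]<b);return X[m]
def shape(n,q):
    r=cv2.minAreaRect(q[:,:2].astype(np.float32));print(n,len(q),'mean',q.mean(0).round(1),'rect',np.round(r[0],1),np.round(r[1],1),round(r[2],1))
for n in('top','scene'):
    for nm,b in dict(knobtop=(580,650,40,120,119,135),captop=(560,660,30,130,96,106),hold=(440,540,-310,-200,40,50),pottop=(440,540,-310,-200,63,75),mixbase=(480,720,-60,220,15,30),deck=(480,720,-60,220,62,70)).items():
        q=cen(n,b)
        if len(q)>2:shape(n+' '+nm,q)
# color-free: obstacles taller than 90 near drive, holder
for n in('top','scene'):
    q=cen(n,(380,800,-400,330,110,700));q=q[np.hypot(*(q[:,:2]-[612,76]).T)>40]
    g=np.round(q[:,:2]/30).astype(int)
    for k in np.unique(g,axis=0):
        s=q[(g==k).all(1)]
        if len(s)>3 and np.hypot(*(k*30-[612,76]))<200: print(n,k*30,len(s),s[:,2].min().round(),s[:,2].max().round())
```

```text
top knobtop 23 mean [614.2  80.7 124.7] rect [615.3  80.7] [15.5 12.3] 1.0
top captop 166 mean [614.2  80.5  99.2] rect [614.2  80.7] [48.6 48.1] 46.5
top hold 64 mean [ 492.9 -250.    43.6] rect [ 491.6 -254. ] [39.  40.1] 57.0
top pottop 70 mean [ 491.5 -253.7   66.7] rect [ 490.8 -253.9] [25.3 28.5] 0.8
top mixbase 89 mean [593.4  85.9  26. ] rect [610.   90.2] [268.5 204.5] 86.3
top deck 854 mean [613.3  80.8  65.4] rect [622.  125.6] [203.2 129.4] 73.2
scene knobtop 19 mean [609.3  73.3 123.7] rect [610.2  74.8] [16.3 11.2] 1.8
scene captop 90 mean [608.8  70.5 100.2] rect [609.3  73.1] [44.  47.7] 63.1
scene hold 111 mean [ 485.5 -267.9   45. ] rect [ 488.2 -260.2] [38.1 39.9] 56.8
scene pottop 93 mean [ 487.9 -260.8   67.5] rect [ 488.8 -259.5] [27.2 27.1] 87.4
scene mixbase 254 mean [580.   50.7  22.8] rect [605.6  92. ] [272.  192.6] 80.7
scene deck 457 mean [607.3  66.5  65.4] rect [621.1 124.1] [214.  129.8] 70.0
top [720  60] 7 224.0 548.0
top [750   0] 107 113.0 545.0
top [750  30] 624 113.0 545.0
top [750  60] 245 110.0 540.0
top [750 120] 27 212.0 549.0
top [780   0] 139 127.0 547.0
top [780  30] 217 164.0 547.0
top [780  60] 502 112.0 546.0
top [780  90] 594 112.0 548.0
top [780 120] 687 112.0 547.0
top [780 150] 274 119.0 545.0
top [810  90] 106 264.0 546.0
scene [720  60] 10 218.0 548.0
scene [750   0] 253 111.0 544.0
scene [750  30] 578 112.0 545.0
scene [750  60] 191 113.0 544.0
scene [750 120] 28 212.0 549.0
scene [780   0] 278 111.0 547.0
scene [780  30] 146 124.0 546.0
scene [780  60] 147 122.0 546.0
scene [780  90] 381 113.0 546.0
scene [780 120] 385 110.0 545.0
scene [780 150] 111 111.0 541.0
scene [810  90] 12 372.0 545.0
```

Request:
jog_arm(
  plan=[0.446,0.6015,-0.055,0,0,0,0.446,0.6015,-0.055,0,0,0,0.446,0.6015,-0.055,0,0,0,0.446,0.6015,-0.055,0,0,0,0.446,0.6015,-0.055,0,0,0,0.446,0.6015,-0.055,0,0,0,0.446,0.6015,-0.055,0,0,0,0.446,0.6015,-0.055,0,0,0,0.446,0.6015,-0.055,0,0,0,0.446,0.6015,-0.055,0,0,0,0.446,0.6015,-0.055,0,0,0,0.446,0.6015,-0.055,0,0,0,0.446,0.6015,-0.055,0,0,0,0.446,0.6015,-0.055,0,0,0,0.446,0.6015,-0.055,0,0,0,0.446,0.6015,-0.055,0,0,0,0.446,0.6015,-0.055,0,0,0,0.446,0.6015,-0.055,0,0,0],
  claw=0.05,
)

```text
clock: 1.9
eef_pos: [611.6, 76.3, 150.4]
eef_rot: [3.142, 0.0, 0.306]
wrist_force: [-0.6, 0.4, 0.2]
finger_gap: 50.1
finger_force: 0.0
```

Run:
```python
from h import *
s=manip.read_state();print(s['clock'],s['eef_pos'],s['eef_rot'],s['finger_gap'])
a=shot('scene','scene1');b=shot('top','top1')
c=get_calibration('scene')
t=s['eef_pos'];q=rot(c['attitude']).T@(np.array(t)-c['origin']);print('tcp px scene',c['fx']*q[0]/q[2]+c['cx'],c['fy']*q[1]/q[2]+c['cy'])
im=cv2.imread('pics/scene1.png')[130:230,195:305];im=cv2.resize(im,None,fx=5.5,fy=5.5,interpolation=cv2.INTER_CUBIC);cv2.imwrite('pics/crop1.png',im)
```

```text
1.9 [611.63462556  76.3401477  150.39258028] [3.14157313e+00 4.78749064e-04 3.06163065e-01] 50.13688638437231
tcp px scene 250.71603284943808 158.21257247209974
```

View pics/crop1.png

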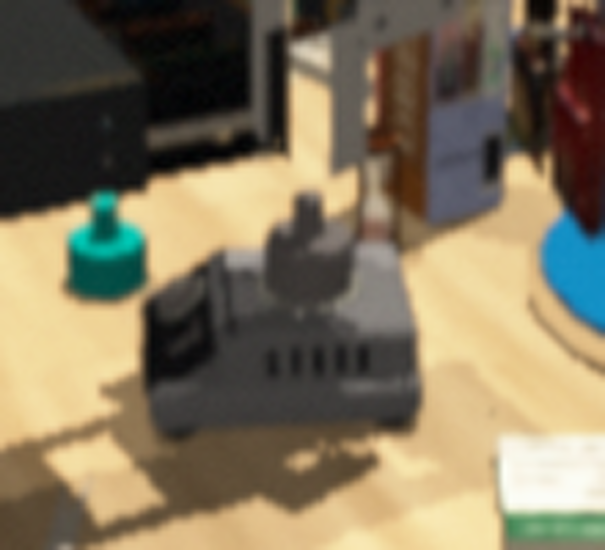

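The crop shows the open fingers hovering above the knob (knob at crop (307,205), near fingertip at (345,165)). I check the camera bias against the known finger pose.

Run:
```python
from h import *
z=np.load('scene1.npz');W=world('scene',z['d']);X=W.reshape(-1,3);P=z['p'].reshape(-1,3)
t=np.array([611.6,76.3]);w=np.array([np.cos(.306),np.sin(.306)]);c=np.array([-w[1],w[0]])
m=(X[:,2]>148)&(X[:,2]<225)&(np.hypot(*(X[:,:2]-t).T)<75)
for lo,hi in((152,165),(165,180),(180,200),(200,220)):
    q=X[m&(X[:,2]>lo)&(X[:,2]<hi)];a=(q[:,:2]-t)@w;b=(q[:,:2]-t)@c
    for s in(-1,1):
        k=b*s>0
        if k.sum()>3:print(lo,s,k.sum(),'w',np.percentile(a[k],[2,50,98]).round(1),'c',np.percentile(b[k],[2,50,98]).round(1))
for n in('scene','top'):
    q=world(n,np.load(n+'1.npz')['d']).reshape(-1,3)
    m=(abs(q[:,0]-611)<14)&(abs(q[:,1]-76)<14)&(q[:,2]>119)&(q[:,2]<132);print(n,m.sum(),q[m].mean(0))
```

```text
152 -1 17 w [-13.4  -5.6   9.9] c [-41.6 -36.2 -30. ]
152 1 24 w [-11.5  -5.1   6.2] c [19.6 23.6 31.2]
165 -1 30 w [-11.7  -7.    7.5] c [-41.2 -38.2 -31. ]
165 1 29 w [-12.7  -8.4   8.5] c [21.  25.5 34.1]
180 -1 45 w [-12.4  -5.4   6.3] c [-41.5 -38.2 -30.5]
180 1 41 w [-12.6  -5.9   7.7] c [20.8 23.6 32.2]
200 -1 43 w [-12.4  -5.9   5.1] c [-41.4 -38.2 -30.1]
200 1 44 w [-12.2  -6.3   7.1] c [21.6 24.2 32.4]
scene 17 [609.70580746  73.74806403 124.09333928]
top 0 [nan nan nan]<stdin>:12: RuntimeWarning: Mean of empty slice.
  ret = um.true_divide(
```

Request:
jog_arm(
  plan=[0,0,-0.02,0,0,0,0,0,-0.04,0,0,0,0,0,-0.046,0,0,0,0,0,-0.046,0,0,0],
)

```text
clock: 2.4
eef_pos: [611.7, 76.5, 104.3]
eef_rot: [-3.141, 0.001, 0.306]
wrist_force: [0.8, 0.2, 0.2]
finger_gap: 49.9
finger_force: 0.0
```

Request:
jog_arm(
  plan=[0,0,0,0,0,0,0,0,0,0,0,0,0,0,0,0,0,0,0,0,0,0,0,0,0,0,0,0,0,0,0,0,0,0,0,0],
  claw=0.01,
  force=20,
)

```text
clock: 3.0
eef_pos: [612.2, 77.4, 104.8]
eef_rot: [-3.141, -0.001, 0.307]
wrist_force: [-0.0, 1.3, 3.1]
finger_gap: 17.7
finger_force: 20.0
```

Request:
jog_arm(
  plan=[0,0,0.015,0,0,0,0,0,0.03,0,0,0,0,0,0.045,0,0,0,0,0,0.045,0,0,0,-0.01,-0.025,0.045,0,0,0,-0.027,-0.06,0.045,0,0,0,-0.045,-0.1,0.045,0,0,0,-0.06,-0.133,0.045,0,0,0,-0.069,-0.152,0.045,0,0,0,-0.069,-0.152,0.045,0,0,0,-0.069,-0.152,0.01,0,0,0,-0.069,-0.152,-0.025,0,0,0,-0.069,-0.152,-0.05,0,0,0,-0.069,-0.152,-0.058,0,0,0,-0.069,-0.152,-0.062,0,0,0,-0.069,-0.152,-0.064,0,0,0,-0.069,-0.152,-0.064,0,0,0],
)

```text
clock: 4.7
eef_pos: [543.7, -74.7, 41.4]
eef_rot: [3.141, -0.001, 0.307]
wrist_force: [0.4, 0.2, -0.4]
finger_gap: 17.7
finger_force: 20.0
```

Request:
jog_arm(
  plan=[0,0,-0.001,0,0,0,0,0,-0.002,0,0,0,0,0,-0.002,0,0,0],
)

```text
clock: 5.0
eef_pos: [543.3, -74.8, 38.7]
eef_rot: [3.141, -0.001, 0.307]
wrist_force: [1.0, 0.6, -0.0]
finger_gap: 17.7
finger_force: 20.0
```

Request:
jog_arm(
  plan=[0,0,-0.0005,0,0,0,0,0,-0.001,0,0,0,0,0,-0.001,0,0,0],
)

```text
clock: 5.3
eef_pos: [543.4, -74.8, 38.6]
eef_rot: [3.141, -0.001, 0.307]
wrist_force: [-5.8, 2.2, 12.1]
finger_gap: 17.8
finger_force: 20.1
```

Request:
jog_arm(
  plan=[0,0,0.0005,0,0,0,0,0,0.0005,0,0,0,0,0,0.0005,0,0,0,0,0,0.0005,0,0,0,0,0,0.02,0,0,0,0,0,0.06,0,0,0,0,0,0.1,0,0,0,-0.015,-0.05,0.11,0,0,8,-0.03,-0.1,0.11,0,0,16,-0.045,-0.15,0.11,0,0,24,-0.0535,-0.182,0.11,0,0,32,-0.0535,-0.182,0.11,0,0,39.5,-0.0535,-0.182,0.11,0,0,39.5,-0.0535,-0.182,0.11,0,0,39.5],
  claw=0.04,
)

```text
clock: 6.7
eef_pos: [489.7, -256.4, 147.3]
eef_rot: [-3.141, -0.0, 0.992]
wrist_force: [0.2, 0.2, -0.1]
finger_gap: 40.0
finger_force: 0.0
```

Run:
```python
from h import *
s=manip.read_state();print(s['clock'],s['eef_pos'],s['eef_rot'],s['finger_gap'])
ps=[];ds=[]
for i in range(6):
    p,d=camera('top');ps.append(p.astype(float));ds.append(d)
ss=[];sd=[]
for i in range(6):
    p,d=camera('scene');ss.append(p.astype(float));sd.append(d)
np.savez('drv.npz',t=np.mean(ps,0),td=np.median(ds,0),s=np.mean(ss,0),sd=np.median(sd,0))
t=np.mean(ps,0)[150:205,185:240,::-1];q=np.mean(ss,0)[165:205,220:275,::-1]
t2=t[10:38,15:48];q2=q[0:30,15:50]
up=lambda a,w,h:cv2.resize(np.clip(a,0,255).astype(np.uint8),(w,h),interpolation=cv2.INTER_CUBIC)
full=np.mean(ss,0)[150:300,180:340,::-1]
cv2.imwrite('pics/drv.png',np.hstack([np.vstack([up(t2,396,300),up(q2,396,300)]),up(full,396,600)]))
for n,D in(('top',np.median(ds,0)),('scene',np.median(sd,0))):
    X=world(n,D).reshape(-1,3);r=np.hypot(X[:,0]-612,X[:,1]-77)
    for a,b in((81,98),(70,81)):
        m=(r<40)&(X[:,2]>a)&(X[:,2]<b)
        if m.sum()>2:print(n,a,m.sum(),X[m].mean(0).round(1),X[m].min(0).round(1),X[m].max(0).round(1))
    r=np.hypot(X[:,0]-543,X[:,1]+75);m=(r<45)&(X[:,2]>27)&(X[:,2]<70);print(n,'cap',m.sum(),X[m].mean(0).round(1),X[m].min(0).round(1),X[m].max(0).round(1))
```

```text
6.7 [ 489.6926635  -256.3530224   147.31096556] [-3.14130640e+00 -9.98153763e-05  9.91804666e-01] 40.0468407702111
top 81 42 [613.9  80.4  89.2] [602.9  69.   81.9] [625.2  91.1  92.8]
top 70 84 [613.8  80.5  74. ] [595.2  61.5  70.2] [633.7  99.3  77.7]
top cap 199 [545.9 -72.5  36. ] [522.4 -97.2  27.7] [571.8 -47.9  61.1]
scene cap 104 [539.2 -82.3  33.4] [ 517.7 -102.9   27.1] [568.4 -52.5  56.3]
```

View pics/drv.png

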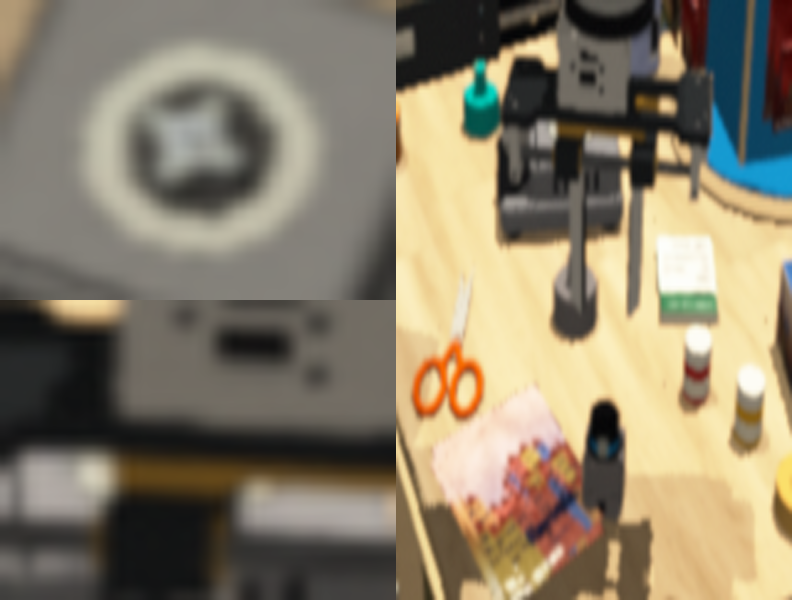

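Top view: the cap is off, standing at crop-right (575,300), and the drive's stub is visible as a bright X at crop (190,140) on the black shoulder. I measure the rib angle.

Run:
```python
from h import *
from scipy.ndimage import map_coordinates as mc
from scipy.optimize import minimize
g=np.load('drv.npz')['t'].mean(-1);c=get_calibration('top');A=rot(c['attitude']);O=np.array(c['origin'])
def px(P):
    q=(P-O)@A;return c['fy']*q[:,1]/q[:,2]+c['cy'],c['fx']*q[:,0]/q[:,2]+c['cx']
th=np.radians(np.arange(0,360,3))
for z in (88,91):
  for cx,cy in((613.9,80.4),(613.2,80.4),(614.6,80.4),(613.9,79.6),(613.9,81.2)):
    out=[]
    for r in(10,11.5,13,14.5):
        v=mc(g,px(np.c_[cx+r*np.cos(th),cy+r*np.sin(th),0*th+z]),order=3)
        F=np.fft.fft(v-v.mean());a4=np.degrees(-np.angle(F[4])/4)  # v~cos(4(th-a))
        out.append((r,round(a4,1),*np.abs(F[[1,2,3,4,5]]).round().astype(int)))
    print(z,cx,cy,out)
# model fit: rendered rib mask blurred
N=np.arange(-24,24.1,.5);U,V=np.meshgrid(N,N)
r0,c0=[int(k[0]) for k in px(np.array([[614.,80.4,80]]))]
rr,cc=np.mgrid[r0-5:r0+6,c0-5:c0+6];obs=g[r0-5:r0+6,c0-5:c0+6]
def plane(z):
    d=np.stack([(cc-c['cx'])/c['fx'],(rr-c['cy'])/c['fy'],np.ones(cc.shape)],-1)@A.T
    return O+d*((z-O[2])/d[...,2])[...,None]
Pr=plane(90);Ps=plane(75)
def pred(p):
    x,y,a,s=p;off=np.linspace(-1.5,1.5,7);m=0;k=0
    dx,dy=Pr[...,0]-x,Pr[...,1]-y;u=dx*np.cos(a)+dy*np.sin(a);w=-dx*np.sin(a)+dy*np.cos(a)
    sg=lambda t:1/(1+np.exp(-t/s))
    bar=lambda p,q:sg(14-abs(p))*sg(3-abs(q))
    rib=1-(1-bar(u,w))*(1-bar(w,u))*(1-sg(9-np.hypot(u,w)))
    R_=np.hypot(Ps[...,0]-x,Ps[...,1]-y);return np.stack([rib,sg(R_-20),np.ones_like(rib),np.clip(sg(R_-30),0,1),rib*dx/10,rib*dy/10],-1).reshape(-1,6)
def cost(p):
    B=pred(p);k,*_=np.linalg.lstsq(B,obs.ravel(),rcond=None);return ((B@k-obs.ravel())**2).mean()
for a in np.radians(range(0,90,10)):
    r=minimize(cost,[614,80.4,a,1.5],method='Nelder-Mead',options=dict(maxiter=600));print(r.x[:2].round(1),np.degrees(r.x[2]).round(1)%90,r.x[3].round(2),round(r.fun,1))
```

```text
88 613.9 80.4 [(10, np.float64(-30.7), np.int64(146), np.int64(90), np.int64(161), np.int64(1660), np.int64(32)), (11.5, np.float64(-30.5), np.int64(366), np.int64(170), np.int64(202), np.int64(1874), np.int64(76)), (13, np.float64(-30.5), np.int64(843), np.int64(317), np.int64(239), np.int64(1622), np.int64(125)), (14.5, np.float64(-30.9), np.int64(1582), np.int64(461), np.int64(254), np.int64(1022), np.int64(161))]
88 613.2 80.4 [(10, np.float64(-30.6), np.int64(612), np.int64(107), np.int64(466), np.int64(1606), np.int64(145)), (11.5, np.float64(-30.5), np.int64(716), np.int64(172), np.int64(406), np.int64(1799), np.int64(256)), (13, np.float64(-30.3), np.int64(1010), np.int64(296), np.int64(288), np.int64(1557), np.int64(334)), (14.5, np.float64(-30.6), np.int64(1575), np.int64(419), np.int64(221), np.int64(975), np.int64(329))]
88 614.6 80.4 [(10, np.float64(-30.7), np.int64(352), np.int64(72), np.int64(147), np.int64(1631), np.int64(121)), (11.5, np.float64(-30.6), np.int64(252), np.int64(214), np.int64(22), np.int64(1844), np.int64(191)), (13, np.float64(-30.6), np.int64(745),
[... 2686 characters left out ...]
, np.int64(82))]
91 613.9 81.2 [(10, np.float64(-30.7), np.int64(607), np.int64(148), np.int64(557), np.int64(1501), np.int64(275)), (11.5, np.float64(-30.6), np.int64(341), np.int64(295), np.int64(359), np.int64(1672), np.int64(458)), (13, np.float64(-30.5), np.int64(754), np.int64(501), np.int64(174), np.int64(1443), np.int64(584)), (14.5, np.float64(-30.5), np.int64(1757), np.int64(709), np.int64(340), np.int64(924), np.int64(562))]
[613.2  79.3] 59.2 2.23 56.4
[613.2  79.3] 59.2 2.23 56.4
[613.2  79.3] 59.2 2.23 56.4
[613.2  79.3] 59.2 2.23 56.4
[613.2  79.3] 59.2 2.23 56.4
[613.2  79.3] 59.2 2.23 56.4
[613.2  79.3] 59.2 2.23 56.4
[613.2  79.3] 59.2 2.23 56.4
[613.2  79.3] 59.2 2.23 56.4
```

Rib yaw is about 59.3° (mod 90), drive axis at about (611.6, 77.7). I'll grip the other pair of sides so that the gripper body keeps clear of the stand behind the mixer.

Request:
jog_arm(
  plan=[0,0,0,0,0,8.5,0,0,0,0,0,17,0,0,0,0,0,25.5,0,0,0,0,0,34,0,0,0,0,0,42.5,0,0,0,0,0,51,0,0,0,0,0,59.5,0,0,0,0,0,68,0,0,0,0,0,76.5,0,0,-0.02,0,0,85,0,0,-0.04,0,0,90,0,0,-0.04,0,0,90,0,0,-0.07,0,0,90,0,0,-0.1,0,0,90,0,0,-0.12,0,0,90,0,0,-0.134,0,0,90,0,0,-0.134,0,0,90,0,0,-0.134,0,0,90],
  claw=0.07,
)

```text
clock: 9.1
eef_pos: [490.1, -257.1, 14.5]
eef_rot: [3.142, 0.001, 2.566]
wrist_force: [0.8, 0.7, -0.1]
finger_gap: 70.3
finger_force: 0.0
```

Request:
jog_arm(
  plan=[0,0,0,0,0,0,0,0,0,0,0,0,0,0,0,0,0,0,0,0,0,0,0,0,0,0,0,0,0,0,0,0,0,0,0,0,0,0,0,0,0,0],
  claw=0.03,
  force=40,
)

```text
clock: 9.8
eef_pos: [489.8, -256.8, 13.8]
eef_rot: [3.142, 0.0, 2.567]
wrist_force: [-1.6, 1.5, 5.5]
finger_gap: 39.9
finger_force: 40.0
```

Request:
jog_arm(
  plan=[0,0,0.03,0,0,0,0,0,0.06,0,0,0,0,0,0.09,0,0,0,0.005,0.015,0.11,0,0,0,0.015,0.042,0.11,0,0,0.5,0.03,0.082,0.11,0,0,1,0.045,0.124,0.11,0,0,1.5,0.06,0.165,0.11,0,0,2,0.075,0.206,0.11,0,0,2.3,0.09,0.247,0.11,0,0,2.3,0.105,0.288,0.11,0,0,2.3,0.115,0.316,0.11,0,0,2.3,0.1218,0.3345,0.11,0,0,2.3,0.1218,0.3345,0.11,0,0,2.3,0.1218,0.3345,0.11,0,0,2.3,0.1218,0.3345,0.11,0,0,2.3],
)

```text
clock: 11.4
eef_pos: [611.2, 76.4, 123.4]
eef_rot: [-3.141, -0.0, 2.606]
wrist_force: [-0.2, -0.4, -1.7]
finger_gap: 39.5
finger_force: 40.0
```

Run:
```python
from h import *
s=manip.read_state();print(s['clock'],s['eef_pos'],s['eef_rot'],s['wrist_force'])
im=np.mean([camera('scene')[0].astype(float) for _ in range(4)],0)[140:200,210:290,::-1]
cv2.imwrite('pics/pre.png',cv2.resize(im.astype(np.uint8),None,fx=9,fy=9,interpolation=cv2.INTER_CUBIC))
```

```text
11.4 [611.18414034  76.43058434 123.35561223] [-3.14118892e+00 -2.02918004e-04  2.60588147e+00] [-0.18038193 -0.37663944 -1.66119192]
```

View pics/pre.png

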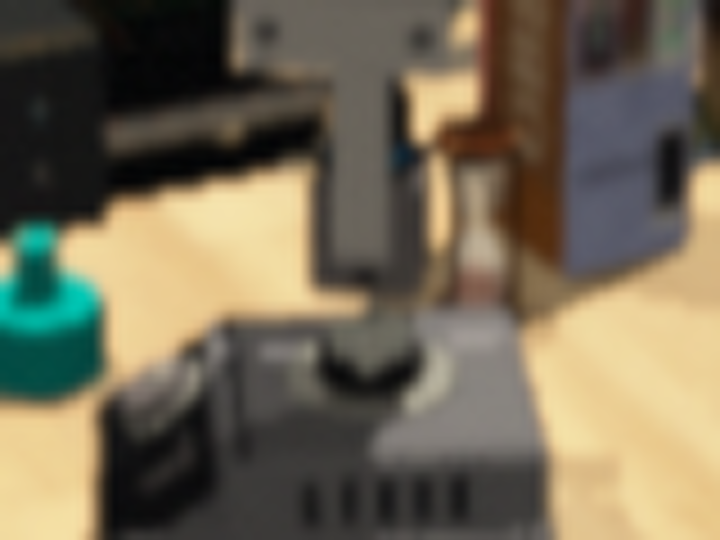

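The block hangs centred over the drive (block middle at crop column 368, drive at 370). Lowering with force checks.

Request:
jog_arm(
  plan=[0,0,-0.01,0,0,0,0,0,-0.015,0,0,0,0,0,-0.017,0,0,0,0,0,-0.019,0,0,0,0,0,-0.021,0,0,0,0,0,-0.021,0,0,0,0,0,-0.021,0,0,0],
)

```text
clock: 12.3
eef_pos: [611.7, 77.9, 102.9]
eef_rot: [3.141, 0.001, 2.607]
wrist_force: [0.9, 1.1, 1.7]
finger_gap: 39.9
finger_force: 40.0
```

Request:
jog_arm(
  plan=[0,0,-0.001,0,0,0,0,0,-0.002,0,0,0,0,0,-0.003,0,0,0,0,0,-0.003,0,0,0],
)

```text
clock: 12.7
eef_pos: [611.6, 77.8, 99.6]
eef_rot: [3.141, 0.0, 2.607]
wrist_force: [1.5, 2.2, 3.7]
finger_gap: 39.5
finger_force: 40.0
```

Request:
jog_arm(
  plan=[0,0,-0.001,0,0,0,0,0,-0.002,0,0,0,0,0,-0.002,0,0,0],
)

```text
clock: 13.0
eef_pos: [611.6, 77.8, 97.6]
eef_rot: [3.141, 0.0, 2.607]
wrist_force: [1.8, 2.6, 5.8]
finger_gap: 39.7
finger_force: 40.0
```

Request:
jog_arm(
  plan=[0,0,0.003,0,0,0,0.0003,0.0005,0.003,0,0,0,0.0006,0.0009,0.003,0,0,0,0.0006,0.0009,0.003,0,0,0,0.0006,0.0009,0.001,0,0,0,0.0006,0.0009,0,0,0,0,0.0006,0.0009,0,0,0,0],
)

```text
clock: 13.7
eef_pos: [611.9, 78.9, 96.9]
eef_rot: [3.141, -0.0, 2.607]
wrist_force: [4.3, 4.8, -0.8]
finger_gap: 39.7
finger_force: 40.0
```

Request:
jog_arm(
  plan=[0,0,-0.001,0,0,0,0,0,-0.002,0,0,0,0,0,-0.003,0,0,0,0,0,-0.003,0,0,0],
)

```text
clock: 14.1
eef_pos: [611.9, 79.0, 93.9]
eef_rot: [3.141, -0.001, 2.607]
wrist_force: [3.7, 5.0, -1.2]
finger_gap: 39.7
finger_force: 40.0
```

Run:
```python
from h import *
for _ in range(3):
    s=manip.read_state();print(s['eef_pos'].round(2),s['eef_rot'].round(4),s['wrist_force'].round(2),s['moment'].round(2))
    camera('scene')
```

```text
[611.93  78.98  93.92] [ 3.1413e+00 -5.0000e-04  2.6073e+00] [ 3.71  5.   -1.24] [ 1.13 -0.91  0.03]
[611.92  79.    93.94] [ 3.1413e+00 -5.0000e-04  2.6074e+00] [ 2.91  4.93 -1.  ] [ 1.11 -0.94  0.09]
[611.93  78.97  93.96] [ 3.1413e+00 -5.0000e-04  2.6074e+00] [ 3.41  5.18 -0.84] [ 1.08 -0.94  0.09]
```

Request:
jog_arm(
  plan=[0.0003,0.0005,0,0,0,0,0.0003,0.0005,0,0,0,0,0.0003,0.0005,0,0,0,0],
)

```text
clock: 14.55
eef_pos: [612.0, 79.1, 93.9]
eef_rot: [-3.141, -0.001, 2.607]
wrist_force: [1.8, 2.0, -1.0]
finger_gap: 39.7
finger_force: 40.0
```

Request:
jog_arm(
  plan=[0.0003,0.0003,0,0,0,0,0.0003,0.0003,-0.002,0,0,0,0.0003,0.0003,-0.004,0,0,0,0.0003,0.0003,-0.005,0,0,0,0.0003,0.0003,-0.006,0,0,0,0.0003,0.0003,-0.006,0,0,0],
)

```text
clock: 15.15
eef_pos: [612.5, 79.3, 88.5]
eef_rot: [-3.141, -0.0, 2.607]
wrist_force: [-1.4, -0.4, 0.6]
finger_gap: 39.7
finger_force: 40.0
```

Request:
jog_arm(
  plan=[0,0,-0.001,0,0,0,0,0,-0.002,0,0,0,0,0,-0.003,0,0,0,0,0,-0.004,0,0,0,0,0,-0.005,0,0,0,0,0,-0.005,0,0,0],
)

```text
clock: 15.75
eef_pos: [612.7, 79.4, 83.5]
eef_rot: [3.141, 0.0, 2.607]
wrist_force: [-1.9, -1.6, 5.5]
finger_gap: 39.8
finger_force: 40.0
```

Request:
jog_arm(
  plan=[0,0,-0.0005,0,0,0,0,0,-0.001,0,0,0,0,0,-0.0015,0,0,0,0,0,-0.0015,0,0,0],
)

```text
clock: 16.15
eef_pos: [612.8, 79.3, 82.7]
eef_rot: [3.141, 0.001, 2.607]
wrist_force: [-4.3, -1.8, 9.6]
finger_gap: 39.8
finger_force: 40.0
```

Request:
jog_arm(
  plan=[-0.0003,-0.0001,-0.0006,0,0,0,-0.0003,-0.0001,-0.0006,0,0,0,-0.0003,-0.0001,-0.0006,0,0,0,-0.0003,-0.0001,-0.0006,0,0,0,-0.0003,-0.0001,-0.0006,0,0,0,-0.0003,-0.0001,-0.0006,0,0,0],
  force=50,
)

```text
clock: 16.75
eef_pos: [612.8, 79.3, 82.6]
eef_rot: [3.141, 0.001, 2.607]
wrist_force: [-4.9, -0.5, 13.3]
finger_gap: 39.9
finger_force: 50.0
```

Run:
```python
from h import *
s=manip.read_state();print(s['clock'],s['eef_pos'].round(2),s['eef_rot'].round(4),s['wrist_force'].round(2),s['moment'].round(2))
a=[camera('scene') for _ in range(4)]
im=np.mean([p.astype(float) for p,_ in a],0)[140:240,200:300,::-1]
cv2.imwrite('pics/end.png',cv2.resize(im.astype(np.uint8),None,fx=6,fy=6,interpolation=cv2.INTER_CUBIC))
X=world('scene',np.median([d for _,d in a],0)).reshape(-1,3)
m=(np.hypot(X[:,0]-541,X[:,1]+79)<45)&(X[:,2]>27)&(X[:,2]<70);print('cap',m.sum(),X[m].mean(0).round(1),X[m].max(0).round(1))
s=manip.read_state();print(s['clock'],s['eef_pos'].round(2),s['wrist_force'].round(2))
```

```text
16.75 [612.77  79.31  82.63] [3.1407e+00 1.4000e-03 2.6071e+00] [-4.9  -0.55 13.29] [-0.3   0.84 -0.02]
cap 199 [540.6 -83.9  38.1] [569.2 -52.1  60.8]
16.95 [612.74  79.31  82.6 ] [-4.8 -1.3 14.7]
```

View pics/end.png

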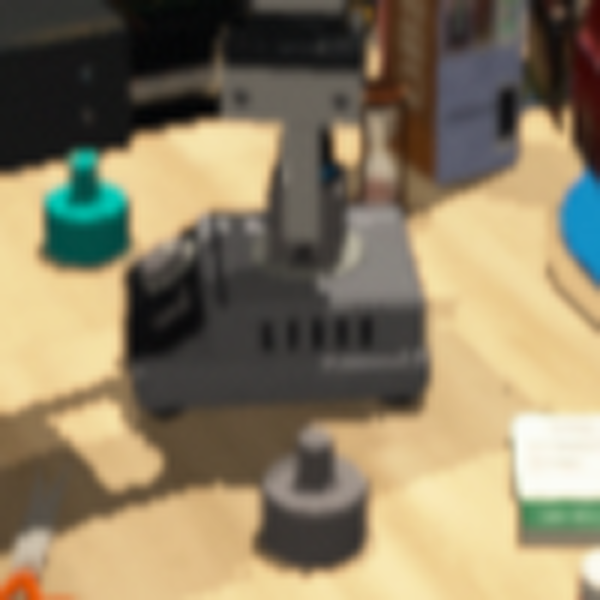

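The holder is down on the drive at crop (305,250) and held with about 15 N of press. The force rose sharply after 6 mm of travel, so the drive is at its stop. The cap stands upright at (315,495). Handing in.

```bash
python3 -c "from cell import manip; print(manip.sign_off())"
```

```text
the job is handed in; nothing more can be done
None
```

The job is handed in at about 17 s: the cap stands upright on the counter, and the arm is still gripping the holder, meshed on the drive and pressed about 6 mm to its stop with about 15 N; no verdict was returned.

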